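Close and hold the service panel of a car's relay housing

TASK

Close the relay housing's metal panel, in this order: slide it along its guides, fully home under the overhanging connector block; then turn the quarter-turn fastener clockwise (seen from above) until the slot along its wing lines up with the two marks on the panel; only then push the panel (on the panel itself or on its fastener) all the way down against the frame. Finish while still holding it pressed down, with the slot aligned, and leave the bottle, carton and tape standing where they are.

Things in the scene. Friction and masses are not known exactly. Their poses are not given: they have to be found in the camera images.
- housing: grey metal relay housing fixed to the bench, 240 x 150 mm. Origin: on the bench, under the fastener's place when the panel is home; x: direction in which the panel slides home; z up. Side guide walls (outside y = +-49 mm) reach 93 mm high; the connector block overhangs the far end, x +65 to +130 mm, 93 to 122 mm high, full width
- panel: aluminium panel 170 (x) x 100 x 5 mm in the guides. Origin: centre of its underside, at housing x = 0 when home; axes as housing's. Sprung up at z = 80 mm; pressing moves it from about 3 N, reaching a stop at z = 74 mm at about 9 N; it springs back. Home and slot not aligned, a key under it stops it 1 mm down. Two dark marks 18 x 4 mm on its middle line, before and behind the fastener
- rib (a point): centre of the black upright grip rib on the panel's near end: 14 mm thick along housing x, 50 mm wide along y, 25 mm high; centre 12.5 mm above the panel's upper face, 70 mm from the fastener's axis towards -x. Can be pinched from above across its 14 mm, or pushed
- panel_slide (a joint): how far the panel is drawn out towards housing -x, in m: 0 = fully home (a stop), 0.08 = farthest out; it starts drawn out 0.035 to 0.07. It slides with about 4 N of friction and stays where it is left
- wing (a point): middle of the fastener's steel wing, on its vertical turning axis at the panel's middle, 17 mm above the panel's upper face: a bar 40 mm long (its x axis), 12 mm thick, 24 mm high, on a disc of 36 mm diameter, 5 mm high. A dark slot runs along the wing's top
- fastener (a joint): turn of the fastener in rad, growing clockwise seen from above: 0 = slot aligned with the marks (wing along housing x); it starts at -1.45 to -0.85, and can be turned too far, to +0.6. About 0.06 N m of friction, no spring
- bottle: closed green glass bottle, 62 mm diameter, 210 mm tall, loose bystander; origin at the centre of its underside
- carton: small paper-white box, 75 x 55 x 60 mm high, loose bystander; origin at the centre of its underside
- tape: roll of black tape lying flat, 96 mm diameter, 22 mm high, loose bystander; origin at the centre of its underside

How it is judged (in metres and radians):
On the way, in this order (a step that is already met when the one before it is completed fails the run):
1. the panel is slid home under the overhang (within 4 mm) (value of joint panel_slide below 0.004 m), for 0.2 s.
2. the fastener's slot is aligned with the marks (within 0.17 rad), the panel home (value of joint panel_slide below 0.005 m and value of joint fastener between -0.17 and 0.17 rad), for 0.1 s.
3. the panel is pressed down by the robot to within 1.5 mm of its stop (z of panel in the frame of housing below 0.0755 m and contact force between any of the fingers, the arm and panel above 4 N), for 0.2 s.
At the end, for the whole second after the job is handed in: The robot is still pressing the panel (or its fastener) with over 4 N, the panel is within 1.5 mm of its lower stop and within 5 mm of home, the slot is within 0.17 rad of the marks, and bottle, carton and tape are within 30 mm of where they stood, the bottle upright (all of step 2 and all of step 3 and distance of each of bottle, carton, tape from where it was at the start of the episode below 0.03 m and angle between bottle's own z axis and vertical below 0.2 rad); the arm keeps its last pose, push and grip.
It fails at once if a bystander is knocked over or shoved more than 30 mm (distance of any of bottle, carton, tape from where it was at the start of the episode above 0.03 m or angle between bottle's own z axis and vertical above 0.5 rad).
It also fails if it takes over 45 s, if anything falls off the work surface, if the arm or the gripper's body presses on something with over 40 N, if the wrist force passes 120 N, or if a joint passes its speed limit or range.

ROBOT

A 7-joint arm with a two-finger parallel gripper is mounted at the origin on the work surface. World frame = base frame: x ahead of the robot, y to its left, z up, the work surface at z = 0. Lengths are in mm, angles in rad, forces in N, time in s.
With the tool pointing down it reaches from about 400 to 875 mm from the base axis. Payload 4.4 kg.
Tool frame: the origin (TCP) lies between the finger pads; the fingertips stand env.nose_length ahead of it and the grasp point (between the pads) lies 8 mm behind it (env.nose_length is the distance from the TCP to the fingertips, in mm); z points along the fingers, y is the line along which they close (so a half turn about z gives the same grasp; the last joint's range is limited). The gripper opens to 85 mm and grips with 20 to 120 N. Pads are 22 mm wide; open, the fingers measure 114 mm over their backs; the gripper's body (76 mm by 85 mm) begins 54 mm behind the grasp point. The pads swing forward as they close: fully open they stand 13 mm farther back than shut.
Start: joints at [1.085, 0.628, 0.038, 1.517, -0.027, 0.996, -0.02], TCP at [264.953, -593.563, 242.313] pointing down, gripper open.
Joint ranges: [-3.06, 3.06], [-0.37, 2.12], [-1.25, 1.32], [0.18, 2.47], [-1.1, 4.24], [0.23, 1.98], [-2.94, 2.94]. Speed limits (rad/s): [2.57, 2.57, 3.14, 3.14, 3.14, 3.14, 3.14].

INTERFACE

Orientations are given as a rotation vector (axis times angle).
In Python, from rig import sensors, eyes, order, env gives the robot as it stands.
- The arm moves only by the tool servo_tool, never from a script. Its argument "targets" is a list of rows, each an object with "travel": the shift along the tool's x, y, z normalised to -1 to 1, where 1 is 0.08 m, a list of three; "dr": the turn, a rotation vector about the tool's x, y, z normalised to -1 to 1, where 1 is 0.5 rad, a list of three; "fingers": the opening, from -1 (shut) to 1 (fully open). A call has 1 to 5 rows; each row is the pose to reach, as a shift and turn from the pose commanded when the call began, along the tool's axes at that moment; what a row does not reach only later rows make up. A row lasts 1/10 s, in which the tool goes at most 50 mm and 8.59 degrees, less where a joint would pass 70% of its speed; a pose out of reach is approached as far as the arm can. A call with a number of a shift or a turn outside -1 to 1 is refused whole. A call with a gripper value outside its range is refused whole. The fingers move at their own pace and stop on an object; "force" is the grip in N (left out, the last holds). Time passes only in rows, so rows that repeat a pose let the fingers close. It gives the time, the measured TCP pose, the force, the opening and the grip force at its end, in the units of the state.
- sensors.observe(): the state, without advancing time (a new reading comes with each control period).
- eyes.grab_frame(name): name is "scene" or "top" or "wrist"; returns (picture, depth): 400x640x3 uint8, red, green, blue; 400x640 float32, mm along the optical axis (not along the pixel's ray), 0 where there is no reading.
- eyes.camera_info(name): a dict with "camera_matrix" (3x3 intrinsics, pixels), "R" (3x3) and "t" (3): a world point X has camera coordinates R X + t. Camera axes: x right, y down, z forward; pixel columns grow to the right and rows downward; lengths in mm; the calibration is good to about 2 mm. A picture is of the moment at which its call begins: read the wrist's pose just before it. camera_info takes no time and is no camera call; for the wrist camera it gives the pose at the moment of the call.
- order.sign_off(): hands the job in; it is judged then, once.
The state is a dict: "time": time; "joints": joint angles; "joint_velocities": joint speeds; "joint_efforts": joint torques, N m; "ee_pos": TCP position; "eef_rot": TCP orientation; "ft_force": force on the tool from outside, world axes, zero at the start; "ft_torque": the same for the moment, N m; "gripper_width": opening from 0.0 (shut) to 1.0 (fully open); "finger_force": force on a finger pad.
Only numpy, scipy, OpenCV 4.12 (cv2) and the standard library are available. Lean on these libraries where they do the work, as an engineer would, in place of code of your own. Each camera call takes 0.05 s, during which the arm holds its last target. There are 200 camera calls.

## Working session

There is one attempt and no reset: what is moved stays moved. The work goes in short steps, Python scripts to look and compute and a tool call to move; the robot and the scene stay as the last step left them, time stands still between calls to the robot, and variables do not carry over. Pictures are saved under pics/ and viewed, at most 10 in all, crops included, and the job is handed in when it is done.

Besides the shell and the picture viewer there is one more tool, called as name([rows], argument=value, ...), one row to a line, values as JSON. servo_tool: Moves the arm, as the interface text tells. Scaled input: -1 to 1 covers 0.08 m each way for a shift and 0.5 rad each way for a turn. Its arguments: {"type":"object","properties":{"targets":{"type":"array","items":{"type":"object","properties":{"travel":{"type":"array","items":{"type":"number"}},"dr":{"type":"array","items":{"type":"number"}},"fingers":{"type":"number"}}}},"force":{"type":"number"}},"required":["targets"]}

```bash
mkdir -p pics; ls
python3 - <<'E'
from rig import sensors, eyes, order, env
import cv2,numpy as np
print(env.nose_length, sensors.observe())
for n in("scene","top"):
    p,d=eyes.grab_frame(n); cv2.imwrite(f"pics/{n}0.png",p[:,:,::-1]); np.save(f"{n}0.npy",d)
    c=eyes.camera_info(n); print(n,c)
E
```

```text
pics
11.0 {'time': 0.0, 'joints': array([ 1.08519384,  0.62933586,  0.0384221 ,  1.51835005, -0.02699891,
        0.99631191, -0.02000261]), 'joint_velocities': array([ 0.00148554,  0.00133572, -0.00329151,  0.00153348,  0.00101178,
        0.00176375,  0.00053374]), 'joint_efforts': array([ 2.16016696e-05, -5.63414705e+01,  1.22626573e+00, -1.93449229e+01,
        1.09604813e-02,  1.04295148e-02, -6.60170755e-06]), 'ee_pos': array([ 264.72041371, -592.99694546,  241.40110798]), 'eef_rot': array([-3.07083152e+00, -6.54230704e-01,  6.38064187e-04]), 'ft_force': array([ 0.40440813, -0.28991939, -0.09902906]), 'ft_torque': array([ 0.04800686, -0.03063888,  0.06706481]), 'finger_force': 0.0, 'gripper_width': 1.001300524111867}
scene {'camera_matrix': array([[401.49543086,   0.        , 314.15664517],
       [  0.        , 401.49543086, 200.3894633 ],
       [  0.        ,   0.        ,   1.        ]]), 'R': array([[ 0.53695538,  0.84344188,  0.01687352],
       [ 0.66248233, -0.40920003, -0.62743326],
       [-0.52229885,  0.34808208, -0.7784875 ]]), 't': array([-362.64604718, -333.20428835, 1195.04063059])}
top {'camera_matrix': array([[389.04773454,   0.        , 324.29433261],
       [  0.        , 389.04773454, 194.13864476],
       [  0.        ,   0.        ,   1.        ]]), 'R': array([[ 0.02280907, -0.99970777,  0.00800775],
       [-0.9951182 , -0.02347219, -0.09585839],
       [ 0.09601834, -0.00578221, -0.99536277]]), 't': array([  3.89219049, 606.58982016, 987.74256469])}
```

View pics/scene0.png

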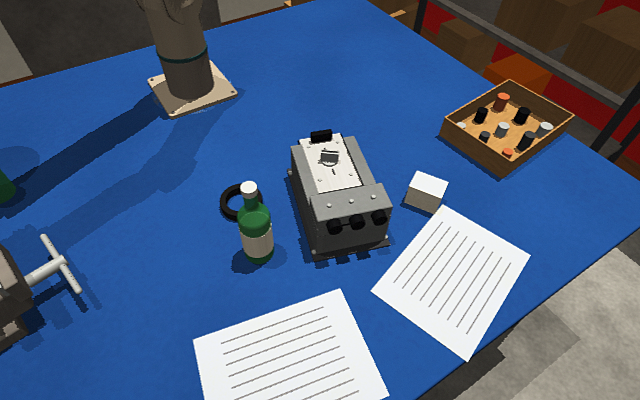

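View pics/top0.png

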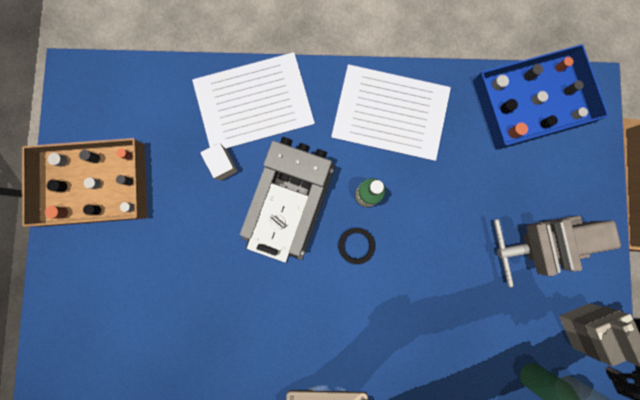

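The scene view shows the housing at (340,195) with rib at (321,136), bottle (256,225), tape (238,202), carton (426,192). The top view shows the rib near (268,249), wing (279,222), block (298,160), carton (218,162), bottle (372,190) and tape (357,246). I'll enlarge both and fuse them with depth.

```bash
cat > h.py <<'E'
import numpy as np
from rig import sensors, eyes, order, env
def pix(c,u,v,d):
    K,R,t=(np.array(c[k]) for k in("camera_matrix","R","t"))
    return R.T@(np.linalg.inv(K)@[u,v,1]*d-t)
def onplane(c,u,v,z):
    K,R,t=(np.array(c[k]) for k in("camera_matrix","R","t"))
    r=R.T@np.linalg.inv(K)@[u,v,1]; o=-R.T@t
    return o+r*(z-o[2])/r[2]
def two(c1,p1,c2,p2):
    A=[];b=[]
    for c,p in((c1,p1),(c2,p2)):
        P=c["camera_matrix"]@np.c_[c["R"],c["t"]]
        for i in(0,1):
            r=P[i]-p[i]*P[2]; A.append(r[:3]/1000); b.append(-r[3]/1000)
    return np.linalg.lstsq(np.array(A),np.array(b),rcond=None)[0]
E
python3 - <<'E'
from h import *
import cv2
a=cv2.imread("pics/top0.png")[125:275,230:340]; b=cv2.imread("pics/scene0.png")[115:255,280:400]
a=cv2.resize(a,None,fx=4,fy=4,interpolation=2)[:560];b=cv2.resize(b[:140],(480,560),interpolation=2)
cv2.imwrite("pics/crop.png",np.hstack([a[:, :320+0] if 0 else cv2.resize(a,(310,394)) if 0 else a, b])[:, :800] if 0 else np.hstack([cv2.resize(cv2.imread("pics/top0.png")[135:275,235:335],(400,560),interpolation=2),cv2.resize(cv2.imread("pics/scene0.png")[120:260,290:390],(400,560),interpolation=2)]))
E
```

```text
(no output)
```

View pics/crop.png

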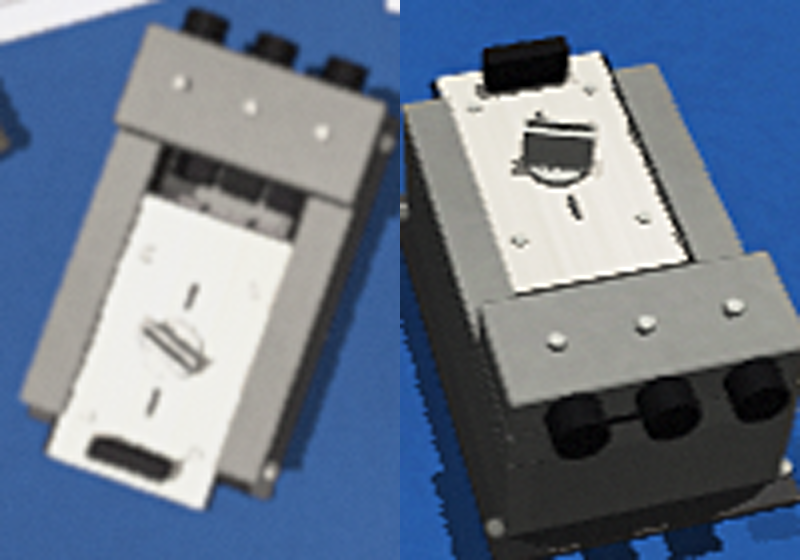

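```bash
cat > m.py <<'E'
from h import *
T=eyes.camera_info("top");S=eyes.camera_info("scene")
t=lambda p:(235+p[0]/4-.4,135+p[1]/4-.4); s=lambda p:(290+(p[0]-400)/4-.4,120+p[1]/4-.4)
r=lambda x:np.round(x,1)
for n,a,b in[("ribtop",(135,452),(525,46)),("slot",(176,346),(561,127)),("mark",(192,296),(574,208)),("scr1",(181,83),(733,307)),("scr2",(250,107),(646,323)),("scr3",(321,132),(557,342))]:
    print(n,r(two(T,t(a),S,s(b))))
P=lambda p,z:onplane(T,*t(p),z)
for n,p,z in[("mk1",(192,296),85),("mk2",(153,402),85),("slot",(176,346),114),("sa",(145,322),114),("sb",(208,372),114),("rib",(135,452),110),("bl near L",(118,125),122),("near R",(350,205),122),("far L",(148,25),122),("far R",(388,108),122),("wall L",(22,402),93),("wall R",(270,497),93),
 ("pan a",(148,195),85),("b",(293,240),85),("c",(210,510),85),("d",(48,455),85)]: print(n,r(P(p,z)))
d=np.load("top0.npy")
for n,p in[("bottle",(376,187)),("carton",(218,160)),("tape",(357,231)),("panel",(267,220)),("rib",(268.5,248)),("blk",(305,165))]: print(n,r(pix(T,*p,d[int(p[1]),int(p[0])])))
E
python3 m.py
```

```text
ribtop [468.5 147.2 117.9]
slot [532.2 126.9 117.2]
mark [562.6 119.6  85.2]
scr1 [687.3 126.2 124.9]
scr2 [673.5  84.3 125.4]
scr3 [659.8  41.7 124.1]
mk1 [562.8 120.   85. ]
mk2 [497.5 141.6  85. ]
slot [531.2 125.5 114. ]
sa [545.1 144.5 114. ]
sb [516.3 106.1 114. ]
rib [468.1 148.1 110. ]
bl near L [661.8 163.7 122. ]
near R [617.1  24.2 122. ]
far L [723. 148. 122.]
far R [676.    2.8 122. ]
wall L [495.8 219.8  93. ]
wall R [442.3  68.2  93. ]
pan a [624.7 149.2  85. ]
b [598.8  58.8  85. ]
c [433.2 104.7  85. ]
d [464.  204.2  85. ]
bottle [606.8 -91.7 211.6]
carton [684.6 291.4  58.9]
tape [512.4 -70.   17.8]
panel [534.  157.2  85.3]
rib [467.1 148.  108.2]
blk [665.9  66.1 123.8]
```

servo_tool([
  {"travel": [0.9,-0.95,0],"dr": [0,0,0],"fingers": 0.2},
  {"travel": [0.9,-0.95,0],"dr": [0,0,0],"fingers": 0.2},
  {"travel": [0.9,-0.95,0],"dr": [0,0,0],"fingers": 0.2},
])

```text
time: 0.4
ee_pos: [303.0, -487.5, 241.6]
eef_rot: [-3.063, -0.665, -0.003]
ft_force: [0.5, -1.1, 0.7]
gripper_width: 0.599
finger_force: 0.0
```

servo_tool([
  {"travel": [0.9,-0.95,0],"dr": [0,0,0],"fingers": 0.2},
  {"travel": [0.9,-0.95,0],"dr": [0,0,0],"fingers": 0.2},
  {"travel": [0.9,-0.95,0],"dr": [0,0,0],"fingers": 0.2},
])

```text
time: 0.7
ee_pos: [337.1, -389.4, 242.0]
eef_rot: [-3.065, -0.666, -0.002]
ft_force: [1.2, 0.0, 0.3]
gripper_width: 0.599
finger_force: 0.0
```

servo_tool([
  {"travel": [0.9,-0.95,0],"dr": [0,0,0],"fingers": 0.2},
  {"travel": [0.9,-0.95,0],"dr": [0,0,0],"fingers": 0.2},
  {"travel": [0.9,-0.95,0],"dr": [0,0,0],"fingers": 0.2},
])

```text
time: 1.0
ee_pos: [371.4, -291.3, 242.1]
eef_rot: [-3.066, -0.668, -0.001]
ft_force: [0.4, -0.4, -0.2]
gripper_width: 0.601
finger_force: 0.0
```

servo_tool([
  {"travel": [0.9,-0.95,0],"dr": [0,0,0],"fingers": 0.2},
  {"travel": [0.9,-0.95,0],"dr": [0,0,0],"fingers": 0.2},
  {"travel": [0.9,-0.95,0],"dr": [0,0,0],"fingers": 0.2},
])

```text
time: 1.3
ee_pos: [406.2, -193.0, 242.2]
eef_rot: [-3.067, -0.669, -0.002]
ft_force: [-0.4, -0.9, -0.1]
gripper_width: 0.6
finger_force: 0.0
```

servo_tool([
  {"travel": [0.9,-0.95,0],"dr": [0,0,0],"fingers": 0.2},
  {"travel": [0.9,-0.95,0],"dr": [0,0,0],"fingers": 0.2},
  {"travel": [0.9,-0.95,0],"dr": [0,0,0],"fingers": 0.2},
])

```text
time: 1.6
ee_pos: [441.2, -94.3, 242.4]
eef_rot: [-3.067, -0.669, -0.004]
ft_force: [-0.8, -0.1, -0.2]
gripper_width: 0.606
finger_force: 0.0
```

servo_tool([
  {"travel": [0.52,-0.9,0],"dr": [0,0,0],"fingers": 0.2},
  {"travel": [0.52,-0.9,0],"dr": [0,0,0],"fingers": 0.2},
  {"travel": [0.52,-0.9,0],"dr": [0,0,0],"fingers": 0.2},
])

```text
time: 1.9
ee_pos: [448.3, -13.3, 242.3]
eef_rot: [-3.068, -0.665, -0.002]
ft_force: [-0.6, -0.5, -0.4]
gripper_width: 0.6
finger_force: 0.0
```

servo_tool([
  {"travel": [0.52,-0.9,0],"dr": [0,0,0],"fingers": 0.2},
  {"travel": [0.52,-0.9,0],"dr": [0,0,0],"fingers": 0.2},
  {"travel": [0.52,-0.9,0],"dr": [0,0,0],"fingers": 0.2},
])

```text
time: 2.2
ee_pos: [457.1, 69.0, 242.3]
eef_rot: [-3.069, -0.664, -0.002]
ft_force: [0.2, -0.1, -0.1]
gripper_width: 0.604
finger_force: 0.0
```

servo_tool([
  {"travel": [0.25,-0.45,0],"dr": [0,0,-0.84],"fingers": 0.2},
  {"travel": [0.25,-0.45,0],"dr": [0,0,-0.84],"fingers": 0.2},
  {"travel": [0.25,-0.45,0],"dr": [0,0,-0.84],"fingers": 0.2},
  {"travel": [0.25,-0.45,0],"dr": [0,0,-0.84],"fingers": 0.2},
])

```text
time: 2.6
ee_pos: [460.1, 104.5, 242.1]
eef_rot: [2.869, 1.278, -0.001]
ft_force: [0.3, 0.6, -0.2]
gripper_width: 0.601
finger_force: 0.0
```

servo_tool([
  {"travel": [0,0,0],"dr": [0,0,-0.84],"fingers": 0.2},
  {"travel": [0,0,0],"dr": [0,0,-0.84],"fingers": 0.2},
  {"travel": [0,0,0],"dr": [0,0,-0.84],"fingers": 0.2},
  {"travel": [0,0,0],"dr": [0,0,-0.84],"fingers": 0.2},
])

```text
time: 3.0
ee_pos: [460.0, 104.8, 242.2]
eef_rot: [2.543, 1.845, -0.001]
ft_force: [0.4, -0.2, -0.0]
gripper_width: 0.6
finger_force: 0.0
```

Run:
```python
from h import *
import cv2
c=eyes.camera_info("wrist");p,d=eyes.grab_frame("wrist");cv2.imwrite("pics/w1.png",p[:,:,::-1]);np.save("w1.npy",d)
np.save("w1c.npy",c,allow_pickle=True);print(c["t"],-np.array(c["R"]).T@c["t"])
P=c["camera_matrix"]@(c["R"]@[467.5,149,110]+c["t"]);print(P/P[2])
print(sensors.observe()["joints"])
```

```text
[-404.05810289  194.31654752  451.7106106 ] [483.24464294 176.51244072 374.67628723]
[307.78782031 147.38489618   1.        ]
[-0.07633302  0.38739847 -0.28221791  1.99149552  0.15032462  0.78260855
 -0.7634178 ]
```

View pics/w1.png

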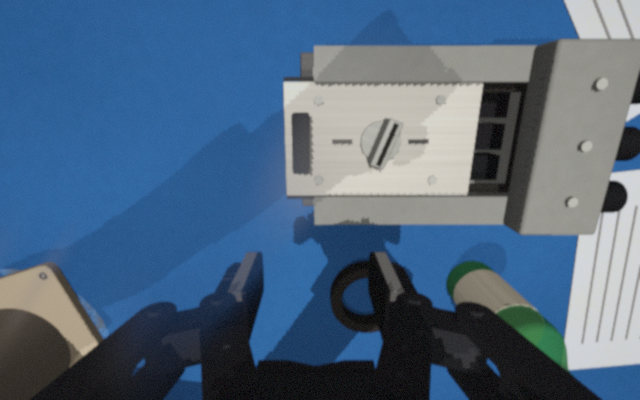

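The wrist view shows the rib top at about (302,142), slot centre (386,143) running (377,164)–(396,122), marks at (342,142) and (418,141), and block near edge about (530,140).

Run:
```python
from h import *
T=eyes.camera_info("top");W=np.load("w1c.npy",allow_pickle=True).item()
r=lambda x:np.round(x,1)
t=lambda p:(235+p[0]/4-.4,135+p[1]/4-.4)
for n,a,b in[("rib",(135,452),(302,142)),("slot",(176,346),(386,143)),("mk1",(192,296),(418,141)),("mk2",(153,402),(342,142)),("scr2",(250,107),(585,146))]:print(n,r(two(T,t(a),W,b)))
O=lambda u,v,z:onplane(W,u,v,z)
for n,u,v,z in[("rib",302,142,110),("slot",386,143,114),("mk1",418,141,85),("mk2",342,142,85),("bnL",555,42,122),("bnR",519,231,122)]:print(n,r(O(u,v,z)))
a,b=O(377,164,114),O(396,122,114);print("slot ang",np.degrees(np.arctan2(*(b-a)[1::-1])))
d=np.load("w1.npy");print([r(pix(W,u,v,d[v,u])) for u,v in((302,142),(386,143),(330,120))])
e=np.array([.9505,-.3107]);
o=(O(555,42,122)+O(519,231,122))/2
print("slide",65-(o-O(386,143,114))[:2]@e)
```

```text
rib [465.1 152.   82.5]
slot [532.4 128.6  89.4]
mk1 [562.9 120.3  80.6]
mk2 [497.2 141.5  85.1]
scr2 [673.9  84.8 123.9]
rib [464.4 154.6 110. ]
slot [528.8 133.1 114. ]
mk1 [561.6 121.   85. ]
mk2 [496.7 141.4  85. ]
bnL [660.3 165.9 122. ]
bnR [616.4  27.5 122. ]
slot ang 50.36799742705779
[array([464.4, 154.6, 109.7]), array([528.8, 133.1, 114.4]), array([492.1, 163. ,  86.1])]
slide -50.40272919506168
```

servo_tool([
  {"travel": [0.59,-0.14,0],"dr": [0,0,0],"fingers": 0.1},
  {"travel": [0.59,-0.14,0.4],"dr": [0,0,0],"fingers": 0.1},
  {"travel": [0.59,-0.14,0.9],"dr": [0,0,0],"fingers": 0.1},
  {"travel": [0.59,-0.14,0.9],"dr": [0,0,0],"fingers": 0.1},
])

```text
time: 3.45
ee_pos: [460.5, 153.0, 166.7]
eef_rot: [-2.541, -1.845, 0.015]
ft_force: [-1.3, -0.9, -0.1]
gripper_width: 0.55
finger_force: 0.0
```

servo_tool([
  {"travel": [0,0,0.3],"dr": [0,0,0],"fingers": 0.1},
  {"travel": [0,0,0.6],"dr": [0,0,0],"fingers": 0.1},
  {"travel": [0,0,0.85],"dr": [0,0,0],"fingers": 0.1},
  {"travel": [0,0,0.85],"dr": [0,0,0],"fingers": 0.1},
])

```text
time: 3.85
ee_pos: [463.0, 153.9, 101.8]
eef_rot: [2.541, 1.847, -0.005]
ft_force: [0.2, 0.6, -0.0]
gripper_width: 0.549
finger_force: 0.0
```

servo_tool([
  {"travel": [0,0,0],"dr": [0,0,0],"fingers": -1},
  {"travel": [0,0,0],"dr": [0,0,0],"fingers": -1},
  {"travel": [0,0,0],"dr": [0,0,0],"fingers": -1},
  {"travel": [0,0,0],"dr": [0,0,0],"fingers": -1},
  {"travel": [0,0,0],"dr": [0,0,0],"fingers": -1},
], force=40)

```text
time: 4.35
ee_pos: [464.3, 155.1, 103.1]
eef_rot: [2.539, 1.85, 0.003]
ft_force: [-0.1, 0.4, 3.8]
gripper_width: 0.152
finger_force: 43.3
```

servo_tool([
  {"travel": [0,0.15,0],"dr": [0,0,0],"fingers": -1},
  {"travel": [0,0.3,0],"dr": [0,0,0],"fingers": -1},
  {"travel": [0,0.45,0],"dr": [0,0,0],"fingers": -1},
  {"travel": [0,0.55,0],"dr": [0,0,0],"fingers": -1},
  {"travel": [0,0.55,0],"dr": [0,0,0],"fingers": -1},
])

```text
time: 4.85
ee_pos: [505.6, 141.7, 102.8]
eef_rot: [-2.538, -1.849, 0.001]
ft_force: [-3.5, 1.9, 9.9]
gripper_width: 0.153
finger_force: 44.1
```

servo_tool([
  {"travel": [0,0.02,0],"dr": [0,0,0],"fingers": -1},
  {"travel": [0,0.04,0],"dr": [0,0,0],"fingers": -1},
  {"travel": [0,0.04,0],"dr": [0,0,0],"fingers": -1},
])

```text
time: 5.15
ee_pos: [506.7, 141.3, 102.8]
eef_rot: [-2.536, -1.85, 0.004]
ft_force: [-8.2, 2.4, 12.8]
gripper_width: 0.151
finger_force: 44.4
```

servo_tool([
  {"travel": [0,0,-0.02],"dr": [0,0,0],"fingers": -1},
  {"travel": [0,0.02,-0.03],"dr": [0,0,0],"fingers": -1},
  {"travel": [0,0.04,-0.03],"dr": [0,0,0],"fingers": -1},
  {"travel": [0,0.04,-0.03],"dr": [0,0,0],"fingers": -1},
])

```text
time: 5.55
ee_pos: [511.6, 139.7, 104.2]
eef_rot: [-2.538, -1.85, 0.0]
ft_force: [-3.3, 3.8, -2.0]
gripper_width: 0.152
finger_force: 42.5
```

servo_tool([
  {"travel": [0,0.02,0],"dr": [0,0,0],"fingers": -1},
  {"travel": [0,0.04,0],"dr": [0,0,0],"fingers": -1},
  {"travel": [0,0.04,0],"dr": [0,0,0],"fingers": -1},
])

```text
time: 5.85
ee_pos: [512.1, 139.5, 104.2]
eef_rot: [-2.535, -1.85, 0.006]
ft_force: [-7.6, 5.4, 1.5]
gripper_width: 0.153
finger_force: 43.0
```

servo_tool([
  {"travel": [0,0.03,0],"dr": [0,0,0],"fingers": -1},
  {"travel": [0,0.06,0],"dr": [0,0,0],"fingers": -1},
  {"travel": [0,0.06,0],"dr": [0,0,0],"fingers": -1},
  {"travel": [0,0.06,0],"dr": [0,0,0],"fingers": -1},
])

```text
time: 6.25
ee_pos: [512.3, 139.4, 103.5]
eef_rot: [-2.53, -1.85, 0.015]
ft_force: [-16.5, 9.4, 3.3]
gripper_width: 0.148
finger_force: 43.3
```

Run:
```python
from h import *
import cv2
p,d=eyes.grab_frame("wrist");cv2.imwrite("pics/w2.png",p[:,:,::-1])
```

```text
(no output)
```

View pics/w2.png

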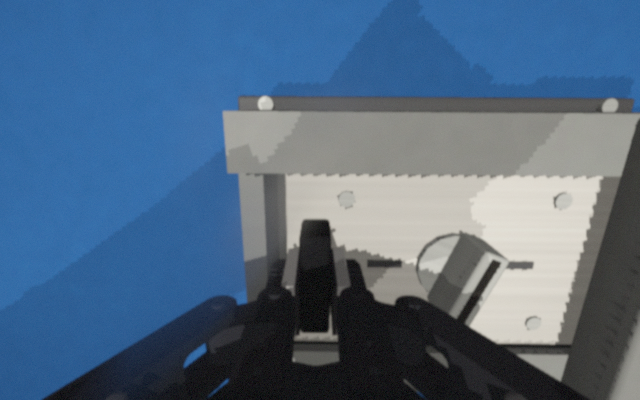

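The view shows the panel's far edge under the block and the wing at (470,285), with the rib held at (315,275). It met a firm stop after 50 mm, so it is home. I'll relax, release and lift.

servo_tool([
  {"travel": [0,-0.07,0],"dr": [0,0,0],"fingers": -1},
  {"travel": [0,-0.07,0],"dr": [0,0,0],"fingers": 0},
  {"travel": [0,-0.07,0],"dr": [0,0,0],"fingers": 0},
  {"travel": [0,-0.07,-0.4],"dr": [0,0,0],"fingers": 0},
  {"travel": [0,-0.07,-0.8],"dr": [0,0,0],"fingers": 0},
])

```text
time: 6.8
ee_pos: [514.5, 137.5, 169.0]
eef_rot: [2.539, 1.848, -0.002]
ft_force: [1.1, 0.2, 0.6]
gripper_width: 0.5
finger_force: 0.0
```

servo_tool([
  {"travel": [0,0.45,0],"dr": [0,0,0.2],"fingers": 0},
  {"travel": [-0.02,0.85,0],"dr": [0,0,0.4],"fingers": 0},
  {"travel": [-0.02,0.85,0],"dr": [0,0,0.7],"fingers": 0},
  {"travel": [-0.02,0.85,0],"dr": [0,0,0.7],"fingers": 0},
])

```text
time: 7.2
ee_pos: [579.7, 114.7, 168.9]
eef_rot: [2.822, 1.375, 0.002]
ft_force: [0.0, 0.1, -0.2]
gripper_width: 0.501
finger_force: 0.0
```

Run:
```python
from h import *
import cv2
o=sensors.observe();print(o["ee_pos"],o["eef_rot"],o["joints"])
np.save("w3c.npy",eyes.camera_info("wrist"),allow_pickle=True)
p,d=eyes.grab_frame("wrist");cv2.imwrite("pics/w3.png",p[:,:,::-1]);np.save("w3.npy",d)
```

```text
[579.71334065 114.66930023 168.89775436] [2.82247272e+00 1.37479258e+00 1.81205812e-03] [-0.14105981  0.63427787 -0.16164732  1.75929211  0.14192905  0.7577958
 -1.03920344]
```

View pics/w3.png

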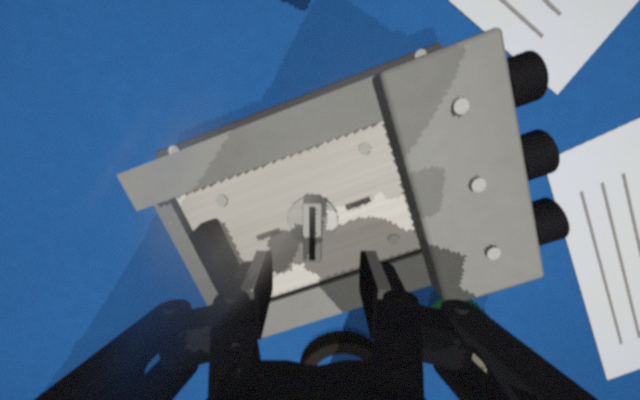

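The wing is now vertical in the wrist image, slot (312,207)–(312,260), lined up with the tool's x and lying between the fingers.

Run:
```python
from h import *
W=np.load("w3c.npy",allow_pickle=True).item()
q=onplane(W,312,233,114);print(q)
m=(onplane(W,357,203,85)+onplane(W,268,235,85))/2;print(m)
a,b=onplane(W,312,260,114),onplane(W,312,207,114);print(np.degrees(np.arctan2(*(b-a)[1::-1])))
from scipy.spatial.transform import Rotation as R
o=sensors.observe();r=R.from_rotvec(o["eef_rot"])
for x in(q,m): print(r.inv().apply(np.r_[x[:2],104]-o["ee_pos"])/80)
```

```text
[577.56612238 116.11881427 114.        ]
[576.6386457  115.53480604  85.        ]
51.66656871334646
[-0.00264087 -0.01654478  0.80973093]
[-0.01551282 -0.02123654  0.80972844]
```

servo_tool([
  {"travel": [-0.01,-0.02,0.3],"dr": [0,0,0],"fingers": 0},
  {"travel": [-0.01,-0.02,0.6],"dr": [0,0,0],"fingers": 0},
  {"travel": [-0.01,-0.02,0.78],"dr": [0,0,0],"fingers": 0},
  {"travel": [-0.01,-0.02,0.78],"dr": [0,0,0],"fingers": 0},
])

```text
time: 7.65
ee_pos: [574.6, 116.5, 104.5]
eef_rot: [-2.82, -1.383, 0.006]
ft_force: [-0.9, 0.1, 0.1]
gripper_width: 0.5
finger_force: 0.0
```

servo_tool([
  {"travel": [0,0,0],"dr": [0,0,0],"fingers": -1},
  {"travel": [0,0,0],"dr": [0,0,0],"fingers": -1},
  {"travel": [0,0,0],"dr": [0,0,0],"fingers": -1},
  {"travel": [0,0,0],"dr": [0,0,0],"fingers": -1},
], force=40)

```text
time: 8.05
ee_pos: [577.3, 116.7, 107.5]
eef_rot: [2.821, 1.38, 0.004]
ft_force: [1.3, -0.8, 3.0]
gripper_width: 0.132
finger_force: 42.7
```

servo_tool([
  {"travel": [0,0,-0.02],"dr": [0,0,0.25],"fingers": -1},
  {"travel": [0,0,-0.02],"dr": [0,0,0.5],"fingers": -1},
  {"travel": [0,0,-0.02],"dr": [0,0,0.82],"fingers": -1},
  {"travel": [0,0,-0.02],"dr": [0,0,0.82],"fingers": -1},
])

```text
time: 8.45
ee_pos: [577.1, 116.5, 107.7]
eef_rot: [3.043, 0.775, 0.003]
ft_force: [3.1, -1.3, -6.5]
gripper_width: 0.13
finger_force: 41.4
```

servo_tool([
  {"travel": [0,0,0],"dr": [0,0,0.25],"fingers": -1},
  {"travel": [0,0,0],"dr": [0,0,0.5],"fingers": -1},
  {"travel": [0,0,0],"dr": [0,0,0.82],"fingers": -1},
  {"travel": [0,0,0],"dr": [0,0,0.82],"fingers": -1},
])

```text
time: 8.85
ee_pos: [576.9, 116.3, 107.7]
eef_rot: [3.137, 0.143, 0.002]
ft_force: [3.3, -2.4, -6.0]
gripper_width: 0.131
finger_force: 41.4
```

servo_tool([
  {"travel": [0,0,0],"dr": [0,0,0.25],"fingers": -1},
  {"travel": [0,0,0],"dr": [0,0,0.5],"fingers": -1},
  {"travel": [0,0,0],"dr": [0,0,0.8],"fingers": -1},
  {"travel": [0,0,0],"dr": [0,0,0.8],"fingers": -1},
  {"travel": [0,0,0],"dr": [0,0,0.8],"fingers": -1},
])

```text
time: 9.35
ee_pos: [576.3, 116.1, 107.7]
eef_rot: [3.104, -0.476, 0.0]
ft_force: [3.0, -3.5, -7.1]
gripper_width: 0.124
finger_force: 41.4
```

Run:
```python
from h import *
import cv2
o=sensors.observe();print(o["ee_pos"],o["eef_rot"],o["joints"])
p,d=eyes.grab_frame("wrist");cv2.imwrite("pics/w4.png",p[:,:,::-1])
```

```text
[576.31761022 116.10094687 107.72596473] [ 3.10431682e+00 -4.76382791e-01  3.03051179e-04] [-0.36684     0.72438357  0.1906697   1.8143977  -0.21527901  0.62306708
 -1.92285433]
```

View pics/w4.png

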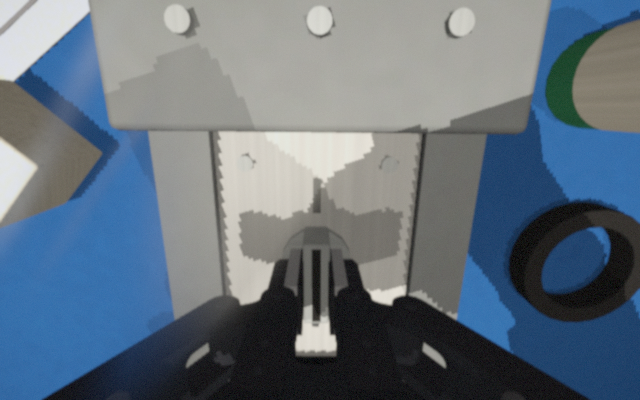

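The slot (316,285) lines up with the front mark (317,195), and the tool yaw is within 1° of the housing axis. Now I'll press down, with a slight push towards home.

servo_tool([
  {"travel": [0.02,0,0.04],"dr": [0,0,0.02],"fingers": -1},
  {"travel": [0.02,0,0.08],"dr": [0,0,0.02],"fingers": -1},
  {"travel": [0.02,0,0.11],"dr": [0,0,0.02],"fingers": -1},
  {"travel": [0.02,0,0.11],"dr": [0,0,0.02],"fingers": -1},
])

```text
time: 9.8
ee_pos: [577.6, 115.7, 101.3]
eef_rot: [-3.101, 0.499, 0.0]
ft_force: [-4.0, -5.4, 16.0]
gripper_width: 0.128
finger_force: 44.5
```

servo_tool([
  {"travel": [0,0,0.03],"dr": [0,0,0],"fingers": -1},
  {"travel": [0,0,0.03],"dr": [0,0,0],"fingers": -1},
  {"travel": [0,0,0.03],"dr": [0,0,0],"fingers": -1},
])

```text
time: 10.1
ee_pos: [578.8, 115.4, 101.1]
eef_rot: [-3.101, 0.499, -0.004]
ft_force: [-7.4, -6.3, 30.3]
gripper_width: 0.128
finger_force: 46.5
```

Run:
```python
from h import *
W=eyes.camera_info("wrist");p,d=eyes.grab_frame("wrist")
print([np.round(pix(W,u,v,d[v,u]),1) for u,v in((280,160),(350,160),(260,190),(380,190),(170,200))])
T=eyes.camera_info("top");_,e=eyes.grab_frame("top")
f=np.load("top0.npy")
for q in[(376,187),(218,160),(357,231)]: print(f[q[1],q[0]],e[q[1],q[0]])
print(sensors.observe()["ft_force"])
```

```text
[array([632.5, 116.3,  80.4]), array([621.7,  84.2,  79.7]), array([621.3, 131.3,  78.6]), array([602.7,  74.3,  79.8]), array([632.8, 167.2,  95.7])]
835.9373 835.76624
993.1151 990.24603
1019.60504 1014.69543
[-6.35016894 -6.16034958 29.67932312]
```

The panel's upper face is now at about 79 mm, its lower stop. It is held there with 30 N, aligned, and the bystanders haven't moved.

```bash
python3 -c "
from rig import order; print(order.sign_off())"
```

```text
the job is handed in; nothing more can be done
None
```

The panel is slid home, the slot is aligned with the marks, and the arm is still holding the panel down against its stop with about 30 N; the job is handed in, no verdict was returned, and the bottle, carton and tape showed no sign of moving.

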